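# Crack open the sealed dry pot and hold its lid ajar

## Robot

A 7-joint arm with a two-finger parallel gripper is mounted at the origin on the work surface. World frame = base frame: x ahead of the robot, y to its left, z up, the work surface at z = 0. Lengths are in m, angles in rad, forces in N, time in s.
With the tool pointing down it reaches from about 0.35 to 0.9 m from the base axis. Payload 8.1 kg.
Tool frame: the origin (TCP) lies on the centre line of the jaws, within the pads' length; the fingertips stand arm.tips_ahead ahead of it and the grasp point (between the pads) lies 8 mm behind it (arm.tips_ahead is the distance from the TCP to the fingertips, in m); z points along the fingers, y is the direction in which the jaws open and shut (so a half turn about z gives the same grasp; the last joint's range is limited). The gripper opens to 92 mm and grips with 3 to 60 N. Pads are 19 mm wide; open, the fingers measure 130 mm over their backs; the gripper's body (75 mm by 190 mm) begins 47 mm behind the grasp point.
Start: joints at [1.182, 0.434, 0.025, 1.573, -0.012, 1.134, -0.075], TCP at [0.176, -0.6, 0.203] pointing down, gripper open.
Joint ranges: [-2.62, 2.62], [-0.44, 2.09], [-1.27, 1.32], [0.08, 2.57], [-1.32, 4.46], [0.12, 2], [-2.74, 2.74]. Speed limits (rad/s): [2.22, 2.22, 3.01, 3.01, 3.14, 3.14, 3.14].

## Interface

Orientations are given as a rotation vector (axis times angle).
In Python, from cell import arm gives the robot as it stands. The module is installed in compiled form; this text tells all that it offers.
- The arm moves only by the tool jog_arm, never from a script. Its argument "moves" is a list of rows, each an object with "twist": the turn, a rotation vector about the tool's x, y, z in units of 10 degrees (1.0 is 10 degrees), a list of three; "xyz": the shift along the tool's x, y, z in units of 60 mm (1.0 is 60 mm), a list of three; "grip": the closure, from -1 (fully open) to 1 (shut). A call has 1 to 5 rows; each row is the pose to reach, as a shift and turn from the pose commanded when the call began, along the tool's axes at that moment; what a row does not reach only later rows make up. A row lasts 1/8 s, in which the tool goes at most 62.5 mm and 10.7 degrees, less where a joint would pass 70% of its speed; a pose out of reach is approached as far as the arm can. A call with a gripper value outside its range is refused whole. The fingers move at their own pace and stop on an object; "force" is the grip in N (left out, the last holds). Time passes only in rows, so rows that repeat a pose let the fingers close. It gives the time, the measured TCP pose, the force and the opening at its end, in the units of the state.
- arm.observe(): the state, without advancing time (a new reading comes with each control period).
- arm.get_image(name): name is "scene" or "top" or "wrist"; returns the picture (420x560x3 uint8, blue, green, red); there is no depth.
- arm.camera_params(name): a dict with "mtx" (3x3 intrinsics, pixels), "k1" (the pictures are not rectified: a ray, as slopes to the right and down, at radius r is drawn at 1 + k1 r^2 times it, then the intrinsics apply), "T" (4x4, takes a point from camera to world coordinates); the wrist camera has in their place "T_tool_cam" (4x4, takes a point from camera to tool coordinates, whose origin is the TCP and whose axes are the flange's). Camera axes: x right, y down, z forward; pixel columns grow to the right and rows downward; lengths in m; the calibration is good to about 2 mm. A picture is of the moment at which its call begins: read the wrist's pose just before it. camera_params takes no time and is no camera call.
- arm.sign_off(): hands the job in, once; it reports no verdict.
The state is a dict: "clock": time; "joints": joint angles; "dq": joint speeds; "joint_efforts": joint torques, N m; "position": TCP position; "ee_rot": TCP orientation; "force": force on the tool from outside, world axes, zero at the start; "ft_torque": the same for the moment, N m; "width": opening from 0.0 (shut) to 1.0 (fully open).
Only numpy, scipy, OpenCV 4.12 (cv2) and the standard library are available. Lean on these libraries where they do the work, as an engineer would, in place of code of your own. Each camera call takes 0.05 s, during which the arm holds its last target. There are 200 camera calls.

## Task

Let some air into the sealed dry-storage pot: turn the winged clamp knob anticlockwise until its tongue frees the lid carrier, leave it loose, then pull the lid by its bar handle straight up off its sticky gasket without letting it fly up. Finish still holding the handle, with the lid kept steady at a gap of about 15 mm above the pot rim; do not let go, because the lid would fall shut. Leave the other things on the bench where they are.

Things in the scene. Friction and masses are not known exactly. Their poses are not given: they have to be found in the camera images.
- stand: Fixed stand of the dry pot: grey base plate 160 (x) x 315 (y) x 15 mm; origin at bench level, z up. At y = -87.5 mm a white porcelain pot, 120 mm wide, rim 88 mm up, under a round aluminium lid, 132 mm wide, top at 103 mm when shut; at y = +87.5 mm the clamp knob's axis; at y = +137.5 mm a dark steel keeper column 86 mm high.
- post_top (a point): Top centre of the vertical steel guide post (16 mm diameter, cap 22 mm), 170 mm above the bench, between pot and knob: 100 mm from the handle's axis, 75 mm from the knob's. The lid's collar slides on it.
- lid (a joint): Lift of the lid with its carrier (0.4 to 0.6 kg), m: 0 = shut, 0.04 = upper stop; straight up only; equals the gap over the rim. The gasket pulls with 13 N at 0, 5.5 N at 5 mm, 2 N at 8 mm, nothing from 10 mm; with the weight some 17 to 20 N break it free. Let go, it falls shut and seals again. With the clamp tight it rises only 2 to 3 mm.
- lid_handle (a point): Steel bar handle on the lid: bar 74 mm long (x), 18 mm wide (y), 16 mm high, on two 8 mm thick legs at x = +-29 mm. Origin at the bar's centre, on the pot's axis, 135 mm above the bench when shut, 32 mm above the lid's top. Axes parallel to the stand's; it rises with the lid.
- clamp_knob (a joint): Angle of the clamp knob, rad, growing anticlockwise seen from above: 0 = tight, 1.4 = stop, fully loose. Starts at 0 to 0.3. Below about 0.85 a tongue under it hooks beneath the keeper and blocks the lid; from 1.0 on the lid is surely free. Friction about 0.06 N m; stays where it is left.
- knob_grip (a point): Grip point on the clamp knob's axis, 131 mm above the bench with the lid shut, 28 mm above the ear that carries the knob. The black wing is a bar 56 mm long (along this frame's x, which turns with the knob and is parallel to the stand's x at joint 0), 14 mm wide, 116 to 142 mm above the bench.
- blank_a: Loose steel dental post blank, 12 mm diameter, 42 mm high, upright on the stand's base plate on the robot's side of the guide post. Leave it. Origin at its foot.
- blank_b: The second such post blank, on the base plate beyond the guide post. Leave it. Origin at its foot.
- mortar: Porcelain mortar bowl, 90 mm wide, 50 mm high, beside the stand. Leave it. Origin under its centre.
- pelvis: Bone-white resin pelvis fragment, about 120 x 90 x 30 mm. Leave it. Origin at bench level near its middle.
- fixture_plate: Black fixture plate with six small round holes with steel bushes, 110 x 80 x 12 mm, lying flat. Leave it. Origin under its centre.
- spatula: Spatula with a wooden handle, 190 mm long, lying on the bench. Leave it. Origin under its middle.
- jar: Small amber jar with white cap, 48 mm diameter, 60 mm high. Leave it. Origin under its centre.

How it is judged:
On the way, in this order (a step that is already met when the one before it is completed fails the run):
1. the clamp knob is turned loose (value of joint clamp_knob above 1 rad and value of joint lid below 0.004 m), for 0.2 s.
2. the lid is pulled off its seal and held ajar by its handle, without falling back (value of joint lid between 0.008 and 0.022 m and contact force between the fingers and lid above 2 N and contact force between the fingers and clamp_knob below 0.5 N and distance between the grasp point and lid_handle below 0.045 m), for 1 s.
At the end, for the whole second after the job is handed in: The gripper holds the bar handle (over 2 N between fingers and lid, the grasp point within 45 mm of the handle's centre, no finger on the knob) with the lid steady (under 10 mm/s) 8 to 22 mm above the rim, and the clamp knob still loose (past 1.0 rad) (all of step 2 and value of joint clamp_knob above 1 rad and velocity of joint lid between -0.01 and 0.01 m/s); the arm keeps its last pose, push and grip.
It fails at once if the lid flies up more than 32 mm (value of joint lid above 0.032 m).
It fails at once if a bystander is moved more than 20 mm (distance of any of blank_a, blank_b, mortar, pelvis, fixture_plate, spatula, jar from where it was at the start of the episode above 0.02 m).
It also fails if it takes over 45 s, if anything falls off the work surface, if the arm or the gripper's body presses on something with over 40 N, if the wrist force passes 120 N, or if a joint passes its speed limit or range.

## Working session

There is one attempt and no reset: what is moved stays moved. The work goes in short steps, Python scripts to look and compute and a tool call to move; the robot and the scene stay as the last step left them, time stands still between calls to the robot, and variables do not carry over. Pictures are saved under pics/ and viewed, about 8 in all and at most 12, crops included, and the job is handed in when it is done.

Besides the shell and the picture viewer there is one more tool, called after "Emit:" as name(argument=value, ...) on one line, values as JSON. jog_arm: Moves the arm, as the interface text tells. Its arguments: {"type":"object","properties":{"moves":{"type":"array","items":{"type":"object","properties":{"twist":{"type":"array","items":{"type":"number"}},"xyz":{"type":"array","items":{"type":"number"}},"grip":{"type":"number"}}}},"force":{"type":"number"}},"required":["moves"]}

```bash
mkdir -p pics; python3 - <<'E'
from cell import arm
import cv2, numpy as np
s=arm.observe(); print({k:np.round(v,3) for k,v in s.items()}, arm.tips_ahead)
for n in("scene","top"):
    cv2.imwrite(f"pics/{n}1.png",cv2.resize(arm.get_image(n),(784,588)))
    p=arm.camera_params(n); print(n,{k:np.round(v,4) for k,v in p.items()})
print({k:np.round(v,4) for k,v in arm.camera_params("wrist").items()})
E
```

```text
{'clock': np.float64(0.0), 'joints': array([ 1.182,  0.435,  0.025,  1.574, -0.012,  1.134, -0.075]), 'dq': array([-0.001,  0.002, -0.   , -0.002, -0.   , -0.001, -0.001]), 'joint_efforts': array([-1.0000e-03, -6.6784e+01,  9.8500e-01, -3.1445e+01, -6.0000e-02,
        4.3000e-02,  0.0000e+00]), 'position': array([ 0.176, -0.599,  0.202]), 'ee_rot': array([-3.108e+00, -4.470e-01,  1.000e-03]), 'force': array([ 0.427, -0.484, -0.787]), 'ft_torque': array([ 0.048, -0.007, -0.018]), 'width': np.float64(0.998)} 0.011
scene {'mtx': array([[411.0008,   0.    , 283.6883],
       [  0.    , 411.0008, 213.0844],
       [  0.    ,   0.    ,   1.    ]]), 'k1': np.float64(-0.0125), 'T': array([[ 0.6208,  0.4785, -0.621 ,  1.1087],
       [ 0.7837, -0.3997,  0.4755, -0.4368],
       [-0.0206, -0.7818, -0.6231,  0.663 ],
       [ 0.    ,  0.    ,  0.    ,  1.    ]])}
top {'mtx': array([[487.7378,   0.    , 271.7009],
       [  0.    , 487.7378, 208.7619],
       [  0.    ,   0.    ,   1.    ]]), 'k1': np.float64(-0.157), 'T': array([[-0.0224, -0.9917,  0.1267,  0.4632],
       [-0.9997,  0.0233,  0.0057, -0.0095],
       [-0.0086, -0.1265, -0.9919,  0.9669],
       [ 0.    ,  0.    ,  0.    ,  1.    ]])}
{'mtx': array([[328.7264,   0.    , 282.2743],
       [  0.    , 328.7264, 214.38  ],
       [  0.    ,   0.    ,   1.    ]]), 'k1': np.float64(-0.0492), 'T_tool_cam': array([[ 1.500e-03, -9.564e-01, -2.921e-01,  8.060e-02],
       [ 1.000e+00,  1.500e-03,  1.000e-04, -3.000e-04],
       [ 4.000e-04, -2.921e-01,  9.564e-01, -1.809e-01],
       [ 0.000e+00,  0.000e+00,  0.000e+00,  1.000e+00]])}
```

View pics/scene1.png

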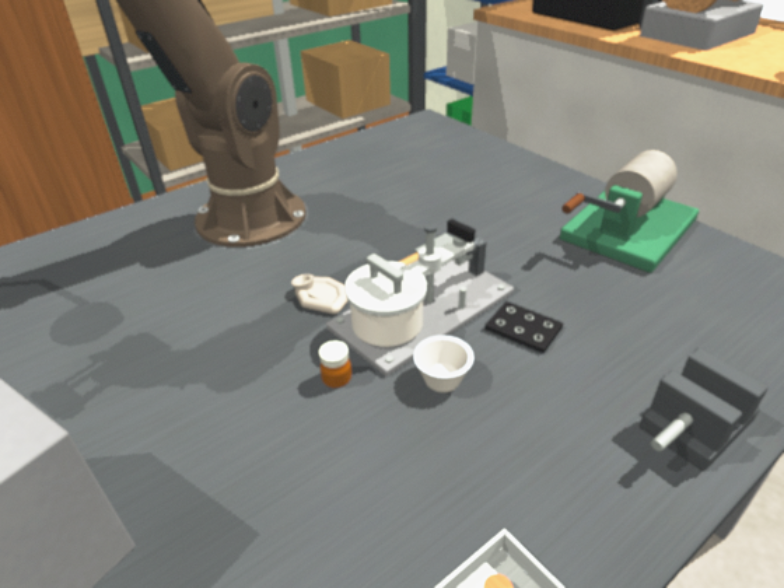

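View pics/top1.png

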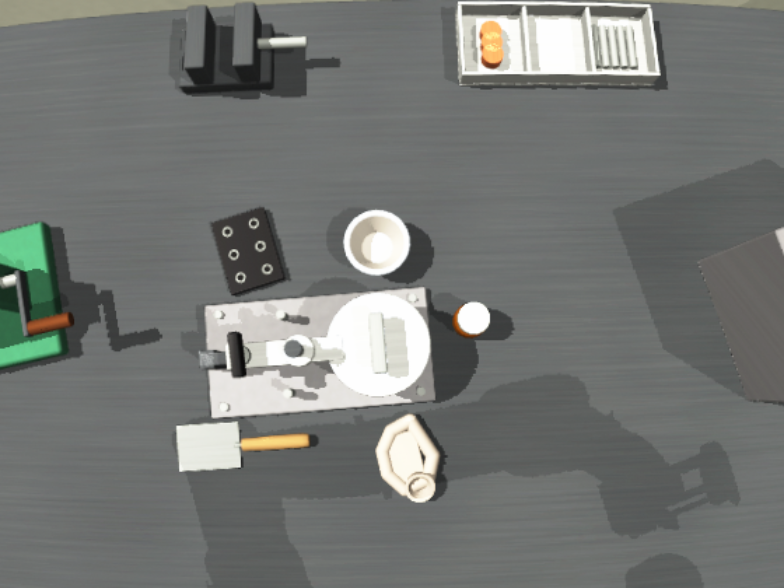

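The top view shows the handle centre at about (377,343), the post cap at (293,349) and the wing at (236,354). In the scene view they are at about (385,270), (430,229) and (461,230). Next I'll triangulate these points.

```bash
cat > h.py <<'E'
from cell import arm
import cv2, numpy as np
from scipy.spatial.transform import Rotation as R
def ray(cam,uv,T=None):
    p=arm.camera_params(cam); T=p["T"] if T is None else T
    K=np.array(p["mtx"]); d=(np.array(uv,float)-K[:2,2])/K[0,0]
    x=cv2.undistortPoints(np.array([[uv]],float),K,np.array([p["k1"],0,0,0,0.]))[0,0]
    v=T[:3,:3]@np.array([x[0],x[1],1]); return T[:3,3],v/np.linalg.norm(v)
def wristT():
    s=arm.observe(); T=np.eye(4); T[:3,:3]=R.from_rotvec(s["ee_rot"]).as_matrix(); T[:3,3]=s["position"]
    return T@arm.camera_params("wrist")["T_tool_cam"]
def tri(rs):
    A=sum(np.eye(3)-np.outer(d,d) for o,d in rs); b=sum((np.eye(3)-np.outer(d,d))@o for o,d in rs)
    x=np.linalg.solve(A,b); return x,[np.linalg.norm(np.cross(x-o,d)) for o,d in rs]
def atz(r,z): o,d=r; return o+d*(z-o[2])/d[2]
E
python3 - <<'E'
from h import *
for n,a,b in(("handle",(377,343),(385,270)),("post",(293,349),(430,229)),("knob",(236,354),(461,230))):
    x,e=tri([ray("top",np.array(a)/1.4),ray("scene",np.array(b)/1.4)]); print(n,x.round(4),np.round(e,4))
for z,c in ((.143,(377,343)),(.170,(293,349)),(.142,(236,354))): print(atz(ray("top",np.array(c)/1.4),z).round(4))
c=[atz(ray("top",np.array(p)/1.4),.015) for p in((205,305),(431,289),(435,401),(211,417))]
print(np.round(c,4)); m=np.mean(c,0); print(m)
e=(c[0]-c[1]+c[3]-c[2]); print("stand yaw", np.arctan2(-e[0],e[1]))
s=arm.observe();M=R.from_rotvec(s["ee_rot"]).as_matrix();print(M.round(3))
E
```

```text
handle [0.5076 0.0008 0.129 ] [0.0001 0.0001]
post [0.501  0.1    0.1622] [0.0002 0.0002]
knob [0.4975 0.1755 0.1285] [0. 0.]
[0.5069 0.0007 0.143 ]
[0.5005 0.0988 0.17  ]
[0.497  0.1725 0.142 ]
[[ 0.5724  0.2454  0.015 ]
 [ 0.5877 -0.0753  0.015 ]
 [ 0.4314 -0.0762  0.015 ]
 [ 0.4147  0.2365  0.015 ]]
[0.50155833 0.08262648 0.015     ]
stand yaw 0.05060259680373507
[[ 0.959  0.282 -0.001]
 [ 0.282 -0.959  0.001]
 [-0.    -0.001 -1.   ]]
```

Emit:
jog_arm(moves=[{"xyz": [0.55,-0.75,-0.3],"twist": [0,0,0],"grip": 0},{"xyz": [1.15,-1.5,-0.6],"twist": [0,0,0],"grip": 0},{"xyz": [1.8,-2.25,-0.9],"twist": [0,0,0],"grip": 0},{"xyz": [2.4,-3.0,-0.95],"twist": [0,0,0],"grip": 0},{"xyz": [3.0,-3.8,-0.95],"twist": [0,0,0],"grip": 0}])

```text
clock: 0.72
position: [0.2852, -0.3285, 0.2601]
ee_rot: [3.109, 0.447, 0.001]
force: [2.0, -0.3, -0.1]
width: 0.521
```

Emit:
jog_arm(moves=[{"xyz": [0.6,-0.75,0],"twist": [0,0,0],"grip": 0},{"xyz": [1.2,-1.5,0],"twist": [0,0,0],"grip": 0},{"xyz": [1.8,-2.25,0],"twist": [0,0,0],"grip": 0},{"xyz": [2.4,-3.0,0],"twist": [0,0,0],"grip": 0},{"xyz": [3.0,-3.7,0],"twist": [0,0,0],"grip": 0}])

```text
clock: 1.35
position: [0.3949, -0.0646, 0.2599]
ee_rot: [3.109, 0.447, 0.0]
force: [0.6, -0.8, -0.2]
width: 0.501
```

```bash
cat > go.py <<'E'
import sys
from h import *
x,y,z,yaw=map(float,sys.argv[1:5]); s=arm.observe(); M=R.from_rotvec(s["ee_rot"]).as_matrix()
D=R.from_euler("z",yaw).as_matrix()@np.diag([1,-1,-1.])
print("t",s["clock"],"pos",s["position"].round(4),"yaw",np.arctan2(M[1,0],M[0,0]).round(3),"F",s["force"].round(1),"w",round(float(s["width"]),3),"j7",s["joints"][6].round(2))
print("xyz",(M.T@(np.array([x,y,z])-s["position"])/.06).round(2),"twist",(np.degrees(R.from_matrix(M.T@D).as_rotvec())/10).round(2))
E
python3 go.py .497 .1725 .25 .2
```

```text
t 1.35 pos [ 0.3949 -0.0646  0.2599] yaw 0.286 F [ 0.6 -0.8 -0.2] w 0.501 j7 -1.28
xyz [ 2.75 -3.31  0.16] twist [ 0.   -0.    0.49]
```

Emit:
jog_arm(moves=[{"xyz": [0.6,-0.7,0],"twist": [0,0,0.1],"grip": 0},{"xyz": [1.2,-1.4,0],"twist": [0,0,0.2],"grip": 0},{"xyz": [1.8,-2.1,0],"twist": [0,0,0.3],"grip": 0},{"xyz": [2.3,-2.8,0.1],"twist": [0,0,0.4],"grip": 0},{"xyz": [2.75,-3.3,0.15],"twist": [0,0,0.5],"grip": 0}])

```text
clock: 1.98
position: [0.4972, 0.1722, 0.2502]
ee_rot: [-3.126, -0.313, 0.001]
force: [0.5, -0.4, 0.9]
width: 0.497
```

Emit:
jog_arm(moves=[{"xyz": [0,0,0],"twist": [0,0,0],"grip": 0},{"xyz": [0,0,0],"twist": [0,0,0],"grip": 0},{"xyz": [0,0,0],"twist": [0,0,0],"grip": 0}])

```text
clock: 2.35
position: [0.4971, 0.1685, 0.2509]
ee_rot: [3.125, 0.308, -0.0]
force: [0.7, 0.6, -0.1]
width: 0.504
```

```bash
python3 go.py .497 .1725 .25 .2; python3 - <<'E'
from h import *
T=wristT(); np.save("T1",T); cv2.imwrite("pics/w1.png",cv2.resize(arm.get_image("wrist"),(784,588)))
E
```

```text
t 2.35 pos [0.4971 0.1685 0.2509] yaw 0.197 F [ 0.7  0.6 -0.1] w 0.504 j7 -1.99
xyz [ 0.01 -0.07  0.01] twist [ 0.01  0.   -0.02]
```

View pics/w1.png

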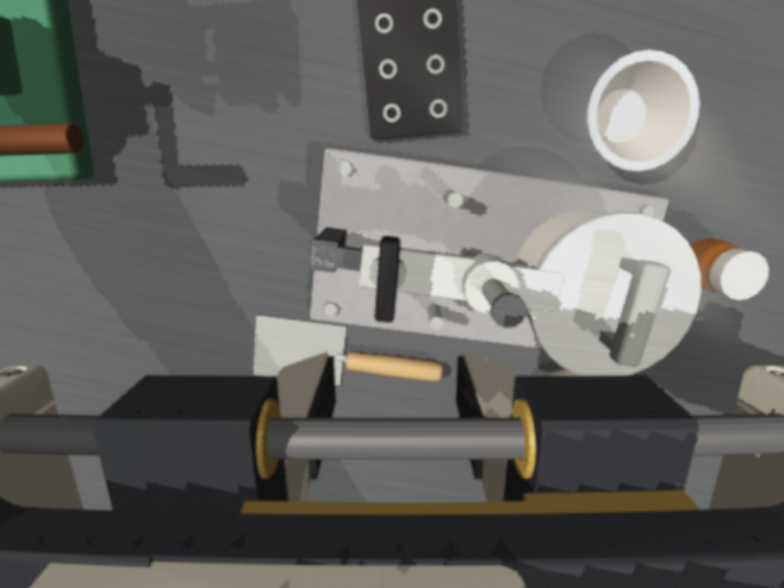

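The wing's top face runs from (388,238) to (386,320). The post cap is at (509,309) and the handle's bar runs from (652,265) to (630,360).

```bash
python3 - <<'E'
from h import *
T=np.load("T1.npy"); W=lambda p:ray("wrist",np.array(p)/1.4,T); P=lambda p:ray("top",np.array(p)/1.4); S=lambda p:ray("scene",np.array(p)/1.4)
a,b=atz(W((389,239)),.142),atz(W((386,320)),.142); print("wing",a,b,(a+b)/2,np.linalg.norm(a-b),"yaw",np.arctan2(*(a-b)[1::-1]))
for n,w,t,s in(("knob",(388,279),(236,354),(461,230)),("post",(509,309),(293,349),(430,229)),("handle",(641,312),(377,343),(385,270))):
    print(n,tri([W(w),P(t)])[0].round(4),tri([W(w),P(t),S(s)]))
E
```

```text
wing [0.52813725 0.17908783 0.142     ] [0.47442503 0.17055579 0.142     ] [0.50128114 0.17482181 0.142     ] 0.0543856441815162 yaw 0.15753126434709164
knob [0.4982 0.1749 0.128 ] (array([0.49823673, 0.17479283, 0.12897297]), [np.float64(0.0009869189307150602), np.float64(0.000922474125314014), np.float64(0.00010725973913974646)])
post [0.5021 0.0991 0.1617] (array([0.50219087, 0.0991913 , 0.16291972]), [np.float64(0.0015873543524190284), np.float64(0.0014687842568776057), np.float64(0.00021105886992861626)])
handle [ 5.097e-01 -2.000e-04  1.348e-01] (array([ 0.5097026 , -0.0009956 ,  0.13182456]), [np.float64(0.0025954405919067815), np.float64(0.0029059840581110766), np.float64(0.0007000027075981921)])
```

```bash
python3 - <<'E'
from h import *
T=np.load("T1.npy"); W=lambda p:ray("wrist",np.array(p)/1.4,T); P=lambda p:ray("top",np.array(p)/1.4); S=lambda p:ray("scene",np.array(p)/1.4)
for n,w,t,s in(("plate corner far left",(326,149),(205,305),(513,288)),("plate corner",(668,198),(431,289),(386,364)),("jar top",(740,276),(473,319),(334,352)),("fixture corner",(372,137),(231,293),(487,324))):
    print(n,"WT",tri([W(w),P(t)])[0].round(4),"TS",tri([P(t),S(s)])[0].round(4),"WS",tri([W(w),S(s)])[0].round(4))
for n,w,t,s in(("knob",(388,279),(236,354),(461,230)),("post",(509,309),(293,349),(430,229)),("handle",(641,312),(377,343),(385,270))): print(n,"WS",tri([W(w),S(s)])[0].round(4))
im=arm.get_image("scene"); cv2.imwrite("pics/s2.png",cv2.resize(im[140:260,230:390],(800,600),interpolation=cv2.INTER_CUBIC))
E
```

```text
plate corner far left WT [0.5732 0.2461 0.0112] TS [0.5723 0.2458 0.0105] WS [0.5728 0.2452 0.0108]
plate corner WT [ 0.5932 -0.0774 -0.0096] TS [ 0.5891 -0.0704  0.0268] WS [ 0.5914 -0.0619  0.0218]
jar top WT [ 0.5421 -0.1283  0.0531] TS [ 0.5412 -0.1275  0.0525] WS [ 0.5434 -0.1278  0.0543]
fixture corner WT [0.5903 0.2088 0.0091] TS [ 0.5827  0.2019 -0.0399] WS [ 0.5806  0.1992 -0.047 ]
knob WS [0.4991 0.1741 0.1297]
post WS [0.5035 0.0986 0.1638]
handle WS [ 0.5117 -0.0024  0.1328]
```

View pics/s2.png

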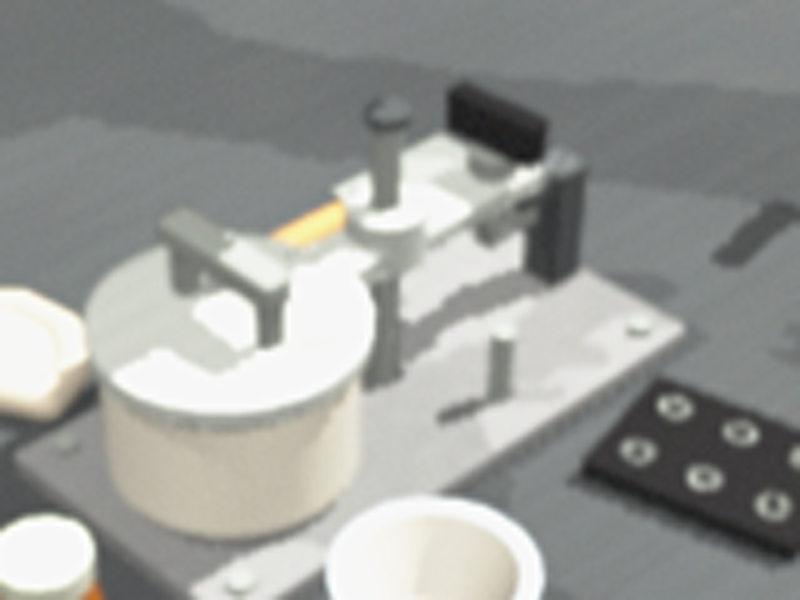

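The enlarged crop puts the wing's top centre at about (498,115), the post top at (387,105) and the bar's top centre at (224,247). That is 2–3 px higher than my earlier reading.

```bash
python3 - <<'E'
from h import *
T=np.load("T1.npy"); W=lambda p:ray("wrist",np.array(p)/1.4,T); P=lambda p:ray("top",np.array(p)/1.4); S=lambda p:ray("scene",np.array(p)/5+[230,140])
for n,w,t,s in(("knob",(388,279),(236,354),(498,115)),("post",(509,309),(293,349),(387,105)),("handle",(641,312),(377,343),(224,247))):
    print(n,"TS",tri([P(t),S(s)])[0].round(4),"WS",tri([W(w),S(s)])[0].round(4),tri([W(w),P(t),S(s)])[0].round(4))
E
python3 go.py .4985 .1735 .165 .2
```

```text
knob TS [0.4978 0.1752 0.1322] WS [0.5    0.1742 0.1337] [0.4987 0.1747 0.1325]
post TS [0.5011 0.0996 0.1692] WS [0.5042 0.0999 0.1699] [0.5025 0.0997 0.1686]
handle TS [0.5071 0.0008 0.1381] WS [0.5113 0.     0.1394] [5.094e-01 4.000e-04 1.383e-01]
t 2.45 pos [0.4972 0.1688 0.251 ] yaw 0.197 F [-0.6 -0.1  0.3] w 0.5 j7 -1.99
xyz [ 0.04 -0.07  1.43] twist [ 0.   -0.   -0.02]
```

Emit:
jog_arm(moves=[{"xyz": [0.05,-0.09,0.7],"twist": [0,0,0.2],"grip": 0},{"xyz": [0.05,-0.09,1.4],"twist": [0,0,0.23],"grip": 0},{"xyz": [0.05,-0.09,1.7],"twist": [0,0,0.23],"grip": 0},{"xyz": [0.05,-0.09,2.0],"twist": [0,0,0.23],"grip": 0},{"xyz": [0.05,-0.09,2.0],"twist": [0,0,0.23],"grip": 0}])

```text
clock: 3.08
position: [0.4984, 0.1747, 0.13]
ee_rot: [3.131, 0.247, -0.003]
force: [0.4, -0.4, -0.1]
width: 0.497
```

Emit:
jog_arm(moves=[{"xyz": [0,0,0],"twist": [0,0,0],"grip": 0},{"xyz": [0,0,0],"twist": [0,0,0],"grip": 0},{"xyz": [0,0,0],"twist": [0,0,0],"grip": 0}])

```text
clock: 3.45
position: [0.4995, 0.176, 0.1314]
ee_rot: [-3.132, -0.248, -0.002]
force: [-0.0, -0.5, 0.3]
width: 0.5
```

```bash
python3 go.py .499 .1745 .13 .157; python3 - <<'E'
from h import *
T=wristT(); np.save("T2",T); cv2.imwrite("pics/w2.png",cv2.resize(arm.get_image("wrist"),(784,588)))
E
```

```text
t 3.45 pos [0.4995 0.176  0.1314] yaw 0.158 F [-0.  -0.5  0.3] w 0.5 j7 -2.13
xyz [-0.01  0.02  0.02] twist [-0.   -0.01  0.01]
```

View pics/w2.png

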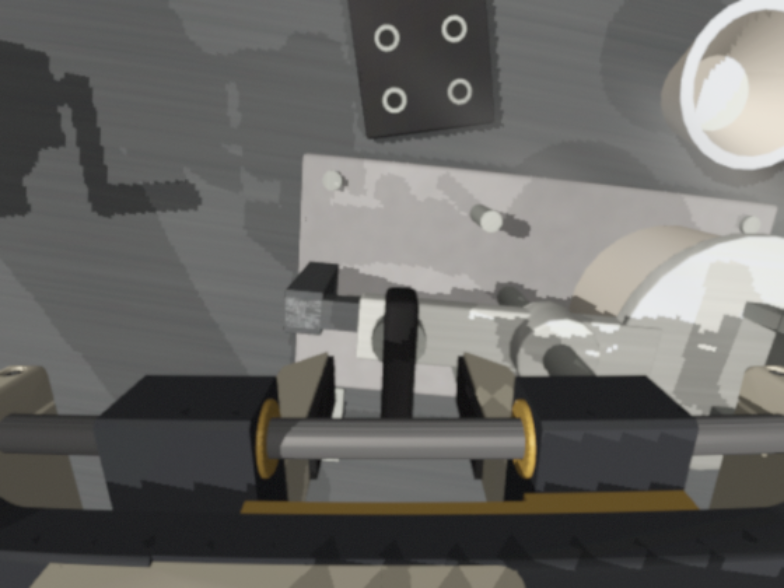

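The wing is between the jaws: centred near x≈400, against a jaw centre of about 396.

Emit:
jog_arm(moves=[{"grip": 0.5,"xyz": [0,0,0],"twist": [0,0,0]},{"grip": 0.8,"xyz": [0,0,0],"twist": [0,0,0]},{"grip": 1,"xyz": [0,0,0],"twist": [0,0,0]},{"grip": 1,"xyz": [0,0,0],"twist": [0,0,0]},{"grip": 1,"xyz": [0,0,0],"twist": [0,0,0]}], force=15)

```text
clock: 4.12
position: [0.4992, 0.176, 0.1308]
ee_rot: [-3.132, -0.248, -0.0]
force: [0.5, -0.4, -0.6]
width: 0.023
```

```bash
python3 go.py .499 .1745 .13 .157
```

```text
t 4.125 pos [0.4992 0.176  0.1308] yaw 0.158 F [ 0.5 -0.4 -0.6] w 0.023 j7 -2.13
xyz [-0.01  0.02  0.01] twist [ 0.   -0.    0.01]
```

```bash
python3 - <<'E'
from h import *
cv2.imwrite("pics/w3.png",cv2.resize(arm.get_image("wrist")[130:420,120:460],(800,682))[:600])
E
```

```text
(no output)
```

View pics/w3.png

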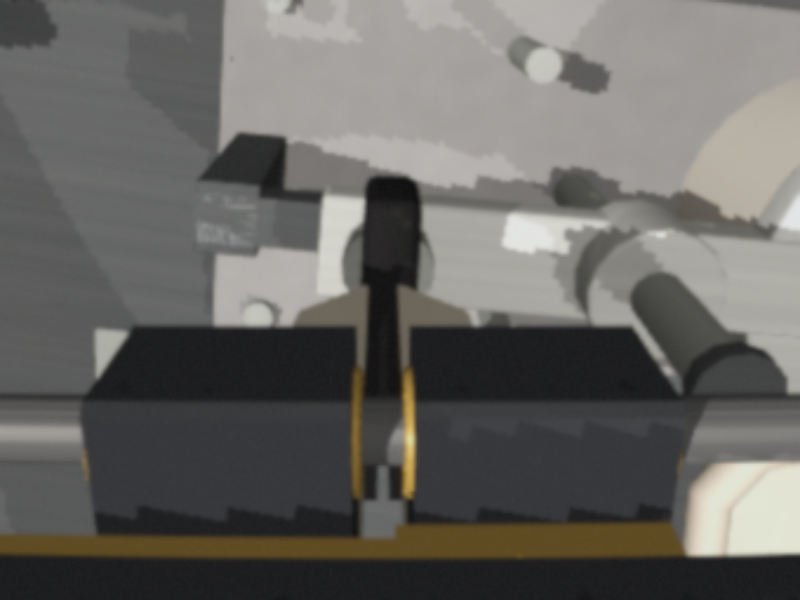

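```bash
python3 - <<'E'
from h import *
T=wristT()
C=lambda u,v:ray("wrist",(120+u/2.353,130+v/2.352),T)
print("hub",[atz(C(388,262),z).round(4) for z in(.105,.112)])
print("wing far end top",[atz(C(392,180),z).round(4) for z in(.142,.134,.116)])
print("tip front edge",atz(C(330,300),.12).round(4),atz(C(460,300),.12).round(4), arm.observe()["position"])
p=arm.camera_params("wrist");Ti=np.linalg.inv(p["T_tool_cam"])
for t in([0,0,0],[0,0,.011],[.0095,0,.011],[.0095,0.02,-.02],[.028,0,-.011],[.028,0,.014]):
    c=Ti@np.r_[t,1]; u=p["mtx"]@(c/c[2])[:3]; print(t,(u[:2]-[120,130])*2.353)
E
```

```text
hub [array([0.4977, 0.1743, 0.105 ]), array([0.5004, 0.1748, 0.112 ])]
wing far end top [array([0.5321, 0.1793, 0.142 ]), array([0.5299, 0.1788, 0.134 ]), array([0.525 , 0.1778, 0.116 ])]
tip front edge [0.4902 0.1891 0.12  ] [0.4958 0.1544 0.12  ] [0.49914392 0.17589393 0.13080255]
[0, 0, 0] [383.60149501 293.64948143]
[0, 0, 0.011] [383.53209042 276.80966029]
[0.0095, 0, 0.011] [383.60808083 243.47020728]
[0.0095, 0.02, -0.02] [472.43177599 291.35821225]
[0.028, 0, -0.011] [383.94277809 201.15418092]
[0.028, 0, 0.014] [383.74043844 172.8363326 ]
```

The width of 0.023 means the jaws closed on nothing. In the wrist view the fingertips look higher than expected, so I'll check from the side.

```bash
python3 - <<'E'
from h import *
im=arm.get_image("scene"); cv2.imwrite("pics/s3.png",cv2.resize(im[90:240,250:450],(800,600),interpolation=cv2.INTER_CUBIC))
p=arm.camera_params("scene");Ti=np.linalg.inv(p["T"]);s=arm.observe();M=R.from_rotvec(s["ee_rot"]).as_matrix()
for n,t in(("tcp",[0,0,0]),("tip",[0,0,.011]),("z-.027",[0,0,-.027]),("body0",[0,0,-.055]),("body y+",[0,.095,-.055]),("body y-",[0,-.095,-.055])):
    c=Ti@np.r_[s["position"]+M@t,1]; u=p["mtx"]@(c/c[2])[:3]; print(n,((u[:2]-[250,90])*4).round())
E
```

```text
tcp [320. 295.]
tip [319. 310.]
z-.027 [322. 256.]
body0 [324. 215.]
body y+ [220. 278.]
body y- [418. 157.]
```

View pics/s3.png

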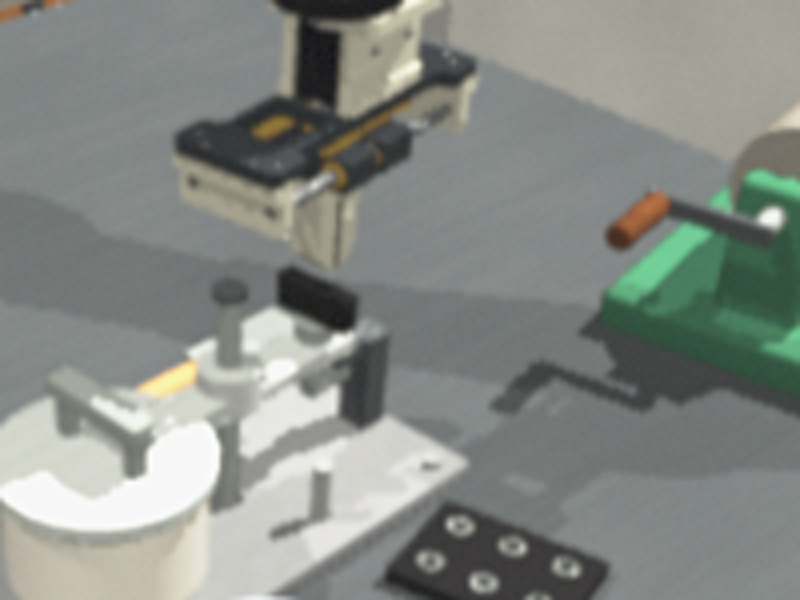

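The side view shows the fingertips at about (328,266), above the wing, where the nominal tip should be at v≈310. So the real tips are about 35 mm short of the stated length, and the body sits higher by the same amount. I'll reopen and go lower by that amount, watching the force.

Emit:
jog_arm(moves=[{"grip": 0,"xyz": [0,0,0],"twist": [0,0,0]},{"grip": 0,"xyz": [0,0,0],"twist": [0,0,0]},{"grip": 0,"xyz": [0,0,0],"twist": [0,0,0]},{"grip": 0,"xyz": [-0.01,0.01,0.2],"twist": [0,0,0]},{"grip": 0,"xyz": [-0.01,0.01,0.4],"twist": [0,0,0]}])

```text
clock: 4.85
position: [0.4984, 0.1749, 0.1058]
ee_rot: [3.131, 0.248, -0.001]
force: [-0.1, 0.2, 0.1]
width: 0.482
```

Emit:
jog_arm(moves=[{"grip": 0,"xyz": [0,0,0.1],"twist": [0,0,0]},{"grip": 0,"xyz": [0,0,0.16],"twist": [0,0,0]},{"grip": 0,"xyz": [0,0,0.16],"twist": [0,0,0]},{"grip": 0,"xyz": [0,0,0.16],"twist": [0,0,0]}])

```text
clock: 5.35
position: [0.4988, 0.1754, 0.0975]
ee_rot: [-3.132, -0.249, -0.001]
force: [1.4, -0.2, -0.6]
width: 0.496
```

```bash
python3 go.py .499 .1745 .097 .157; python3 - <<'E'
from h import *
a=cv2.resize(arm.get_image("scene")[100:220,270:390],(560,560),interpolation=cv2.INTER_CUBIC); b=cv2.resize(arm.get_image("wrist")[150:350,160:440],(784,560))[:, 200:440]
cv2.imwrite("pics/s4.png",np.hstack([a,b]))
E
```

```text
t 5.35 pos [0.4988 0.1754 0.0975] yaw 0.158 F [ 1.4 -0.2 -0.6] w 0.496 j7 -2.16
xyz [0.   0.02 0.01] twist [-0.   -0.    0.01]
```

View pics/s4.png

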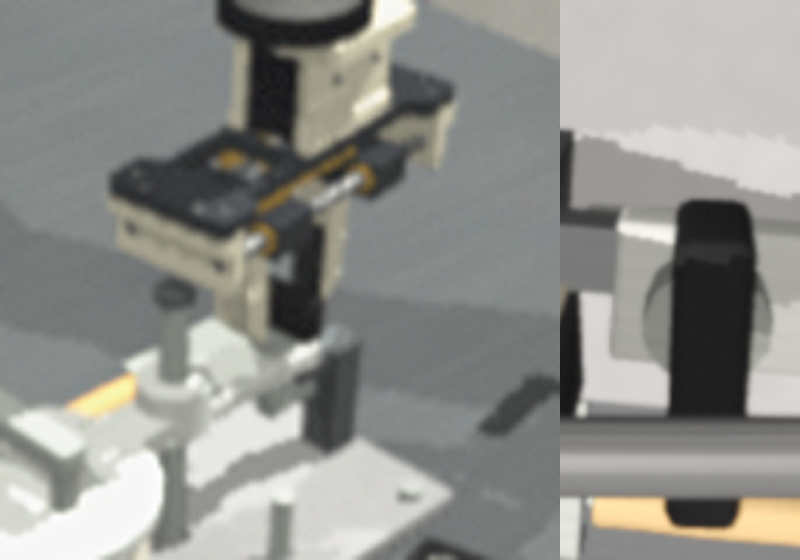

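The wing now lies between the fingers, and the body is clear above the post.

Emit:
jog_arm(moves=[{"grip": 0.4,"xyz": [0,0,0],"twist": [0,0,0]},{"grip": 0.7,"xyz": [0,0,0],"twist": [0,0,0]},{"grip": 1,"xyz": [0,0,0],"twist": [0,0,0]},{"grip": 1,"xyz": [0,0,0],"twist": [0,0,0]},{"grip": 1,"xyz": [0,0,0],"twist": [0,0,0]}], force=15)

```text
clock: 6.08
position: [0.4988, 0.1747, 0.0972]
ee_rot: [3.131, 0.248, 0.0]
force: [0.6, -1.7, 1.1]
width: 0.15
```

```bash
python3 go.py .499 .1745 .097 .157
```

```text
t 6.075 pos [0.4988 0.1747 0.0972] yaw 0.158 F [ 0.6 -1.7  1.1] w 0.15 j7 -2.16
xyz [0. 0. 0.] twist [0. 0. 0.]
```

Gripped: 13.8 mm, which matches the wing. Now turning anticlockwise.

Emit:
jog_arm(moves=[{"grip": 1,"xyz": [0,0,0],"twist": [0,0,-0.4]},{"grip": 1,"xyz": [0,0,0],"twist": [0,0,-1.0]},{"grip": 1,"xyz": [0,0,0],"twist": [0,0,-1.6]},{"grip": 1,"xyz": [0,0,0],"twist": [0,0,-2.2]},{"grip": 1,"xyz": [0,0,0],"twist": [0,0,-2.8]}])

```text
clock: 6.7
position: [0.4987, 0.175, 0.0973]
ee_rot: [2.977, 1.003, -0.0]
force: [0.6, -1.4, 0.8]
width: 0.149
```

Emit:
jog_arm(moves=[{"grip": 1,"xyz": [0,0,0],"twist": [0,0,-0.6]},{"grip": 1,"xyz": [0,0,0],"twist": [0,0,-1.2]},{"grip": 1,"xyz": [0,0,0],"twist": [0,0,-1.8]},{"grip": 1,"xyz": [0,0,0],"twist": [0,0,-2.4]},{"grip": 1,"xyz": [0,0,0],"twist": [0,0,-2.4]}])

```text
clock: 7.32
position: [0.4985, 0.1754, 0.0972]
ee_rot: [-2.706, -1.595, 0.0]
force: [-0.7, -0.6, 1.6]
width: 0.15
```

```bash
python3 go.py .499 .1745 .097 1.3; python3 -c "
from h import *; print(arm.observe()['ft_torque'])"
```

```text
t 7.325 pos [0.4985 0.1754 0.0972] yaw 1.065 F [-0.7 -0.6  1.6] w 0.15 j7 -1.38
xyz [-0.01  0.01  0.  ] twist [-0.   -0.   -1.35]
[-0.23445123  0.20422706  0.04246343]
```

Emit:
jog_arm(moves=[{"grip": 1,"xyz": [0,0,0],"twist": [0,0,-0.6]},{"grip": 1,"xyz": [0,0,0],"twist": [0,0,-1.2]},{"grip": 1,"xyz": [0,0,0],"twist": [0,0,-1.5]},{"grip": 1,"xyz": [0,0,0],"twist": [0,0,-1.5]},{"grip": 1,"xyz": [0,0,0],"twist": [0,0,-1.5]}])

```text
clock: 7.95
position: [0.4983, 0.1754, 0.0972]
ee_rot: [-2.476, -1.933, 0.0]
force: [-2.8, -0.1, 2.1]
width: 0.15
```

```bash
python3 go.py .499 .1745 .097 1.3; python3 -c "
from h import *; print(arm.observe()['ft_torque'])"
```

```text
t 7.95 pos [0.4983 0.1754 0.0972] yaw 1.326 F [-2.8 -0.1  2.1] w 0.15 j7 -1.16
xyz [-0.01  0.01  0.  ] twist [-0.    0.    0.15]
[-0.05277035  0.49310271  0.04351356]
```

Emit:
jog_arm(moves=[{"grip": 0.2,"xyz": [0,0,0],"twist": [0,0,0]},{"grip": 0.2,"xyz": [0,0,0],"twist": [0,0,0]},{"grip": 0.2,"xyz": [0,0,0],"twist": [0,0,0]},{"grip": 0.2,"xyz": [0,0,-0.4],"twist": [0,0,0]},{"grip": 0.2,"xyz": [0,0,-1.4],"twist": [0,0,0]}])

```text
clock: 8.57
position: [0.4973, 0.1741, 0.1801]
ee_rot: [-2.473, -1.934, 0.007]
force: [1.8, 0.1, 0.9]
width: 0.401
```

Emit:
jog_arm(moves=[{"grip": 0,"xyz": [0,0,0],"twist": [0,0,1]},{"grip": 0,"xyz": [0,0,0],"twist": [0,0,2]},{"grip": 0,"xyz": [0,0,0],"twist": [0,0,3]},{"grip": 0,"xyz": [0,0,0],"twist": [0,0,4]},{"grip": 0,"xyz": [0,0,0],"twist": [0,0,5]}])

```text
clock: 9.2
position: [0.4987, 0.1752, 0.1812]
ee_rot: [3.063, 0.699, 0.0]
force: [-0.3, 1.1, 0.5]
width: 0.499
```

```bash
python3 go.py .509 .000 .18 .057
```

```text
t 9.2 pos [0.4987 0.1752 0.1812] yaw 0.449 F [-0.3  1.1  0.5] w 0.499 j7 -1.84
xyz [-1.11  2.71  0.02] twist [ 0.   -0.    2.25]
```

Emit:
jog_arm(moves=[{"grip": 0,"xyz": [-0.25,0.6,0],"twist": [0,0,0.6]},{"grip": 0,"xyz": [-0.5,1.2,0],"twist": [0,0,1.2]},{"grip": 0,"xyz": [-0.75,1.8,0],"twist": [0,0,1.8]},{"grip": 0,"xyz": [-1.0,2.4,0],"twist": [0,0,2.25]},{"grip": 0,"xyz": [-1.1,2.7,0],"twist": [0,0,2.25]}])

```text
clock: 9.82
position: [0.5105, -0.0019, 0.1812]
ee_rot: [3.139, 0.091, -0.0]
force: [0.5, -0.7, 0.2]
width: 0.5
```

Emit:
jog_arm(moves=[{"grip": 0,"xyz": [0,0,0],"twist": [0,0,0]},{"grip": 0,"xyz": [0,0,0],"twist": [0,0,0]},{"grip": 0,"xyz": [0,0,0],"twist": [0,0,0]}])

```text
clock: 10.2
position: [0.5105, 0.0021, 0.1813]
ee_rot: [-3.14, -0.101, -0.0]
force: [-0.2, 0.7, 0.4]
width: 0.498
```

```bash
python3 go.py .509 .000 .18 .057; python3 - <<'E'
from h import *
T=wristT(); np.save("T3",T); cv2.imwrite("pics/w5.png",cv2.resize(arm.get_image("wrist"),(784,588)))
E
```

```text
t 10.2 pos [0.5105 0.0021 0.1813] yaw 0.064 F [-0.2  0.7  0.4] w 0.498 j7 -1.83
xyz [-0.03  0.03  0.02] twist [-0.   -0.    0.04]
```

View pics/w5.png

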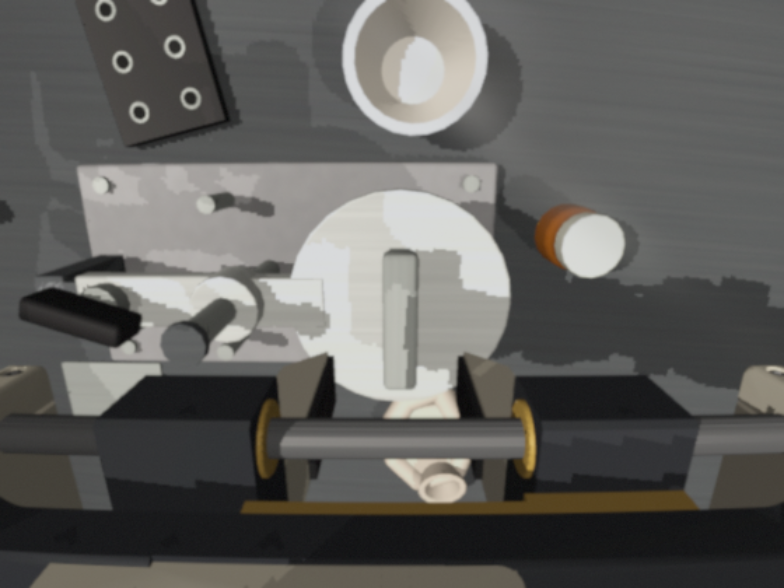

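The bar runs from (401,252) to (400,388), parallel to the tool's x. The wing is turned, lying from about (27,305) to (135,328).

```bash
python3 - <<'E'
from h import *
T=np.load("T3.npy"); W=lambda p,z:atz(ray("wrist",np.array(p)/1.4,T),z)
a,b=W((401,252),.143),W((400,387),.143); print((a+b)/2,np.linalg.norm(a-b),np.arctan2(*(a-b)[1::-1]))
a,b=W((27,303),.142),W((135,323),.142); print("wing",a,b,np.linalg.norm(a-b),np.arctan2(*(b-a)[1::-1]))
E
```

```text
[5.12235646e-01 1.52129180e-04 1.43000000e-01] 0.07238391236323594 0.06227929500704713
wing [0.50943121 0.19421591 0.142     ] [0.50239995 0.13695701 0.142     ] 0.05768899604479028 -1.6929822883925274
```

Emit:
jog_arm(moves=[{"grip": 0,"xyz": [0,0.03,0.7],"twist": [0,0,0]},{"grip": 0,"xyz": [0,0.03,1.1],"twist": [0,0,0]},{"grip": 0,"xyz": [0,0.03,1.3],"twist": [0,0,0]},{"grip": 0,"xyz": [0,0.03,1.45],"twist": [0,0,0]},{"grip": 0,"xyz": [0,0.03,1.45],"twist": [0,0,0]}])

```text
clock: 10.88
position: [0.5108, -0.0009, 0.0943]
ee_rot: [-3.14, -0.098, -0.0]
force: [-0.7, -0.2, 0.1]
width: 0.503
```

Emit:
jog_arm(moves=[{"grip": 0,"xyz": [0,0,0],"twist": [0,0,0]},{"grip": 0.3,"xyz": [0,0,0],"twist": [0,0,0]},{"grip": 0.6,"xyz": [0,0,0],"twist": [0,0,0]},{"grip": 1,"xyz": [0,0,0],"twist": [0,0,0]},{"grip": 1,"xyz": [0,0,0],"twist": [0,0,0]}], force=50)

```text
clock: 11.5
position: [0.5107, -0.0001, 0.0944]
ee_rot: [-3.139, -0.099, -0.0]
force: [-0.6, 3.4, 0.3]
width: 0.189
```

Emit:
jog_arm(moves=[{"grip": 1,"xyz": [0,0,0],"twist": [0,0,0]},{"grip": 1,"xyz": [0,0,0],"twist": [0,0,0]},{"grip": 1,"xyz": [0,0,0],"twist": [0,0,0]}], force=50)

```text
clock: 11.88
position: [0.5107, -0.0002, 0.0943]
ee_rot: [-3.139, -0.099, -0.0]
force: [-0.3, 4.8, 1.5]
width: 0.19
```

```bash
python3 go.py .511 .000 .094 .06; python3 - <<'E'
from h import *
cv2.imwrite("pics/s6.png",cv2.resize(arm.get_image("scene")[110:250,230:390],(686,600),interpolation=cv2.INTER_CUBIC))
E
```

```text
t 11.875 pos [ 5.107e-01 -2.000e-04  9.430e-02] yaw 0.063 F [-0.3  4.8  1.5] w 0.19 j7 -1.9
xyz [ 0.01 -0.    0.01] twist [-0.01 -0.    0.02]
```

View pics/s6.png

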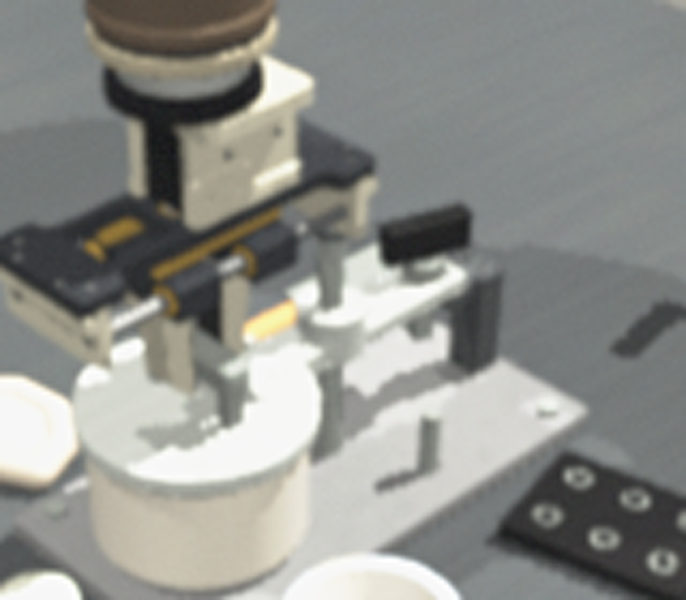

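The grip is at 17.5 mm, matching the bar, with the knob's wing turned well round. Lifting gently.

Emit:
jog_arm(moves=[{"grip": 1,"xyz": [0,0,-0.01],"twist": [0,0,0]},{"grip": 1,"xyz": [0,0,-0.02],"twist": [0,0,0]},{"grip": 1,"xyz": [0,0,-0.03],"twist": [0,0,0]},{"grip": 1,"xyz": [0,0,-0.04],"twist": [0,0,0]},{"grip": 1,"xyz": [0,0,-0.05],"twist": [0,0,0]}])

```text
clock: 12.55
position: [0.5106, -0.0002, 0.096]
ee_rot: [-3.138, -0.099, 0.001]
force: [5.3, 4.6, -17.0]
width: 0.189
```

Emit:
jog_arm(moves=[{"grip": 1,"xyz": [0,0,-0.01],"twist": [0,0,0]},{"grip": 1,"xyz": [0,0,-0.02],"twist": [0,0,0]},{"grip": 1,"xyz": [0,0,-0.03],"twist": [0,0,0]},{"grip": 1,"xyz": [0,0,-0.04],"twist": [0,0,0]},{"grip": 1,"xyz": [0,0,-0.05],"twist": [0,0,0]}])

```text
clock: 13.18
position: [0.5106, -0.0001, 0.099]
ee_rot: [-3.138, -0.099, 0.001]
force: [5.3, 6.5, -9.7]
width: 0.195
```

Emit:
jog_arm(moves=[{"grip": 1,"xyz": [0,0,-0.02],"twist": [0,0,0]},{"grip": 1,"xyz": [0,0,-0.04],"twist": [0,0,0]},{"grip": 1,"xyz": [0,0,-0.06],"twist": [0,0,0]},{"grip": 1,"xyz": [0,0,-0.08],"twist": [0,0,0]},{"grip": 1,"xyz": [0,0,-0.1],"twist": [0,0,0]}])

```text
clock: 13.8
position: [0.5106, -0.0002, 0.1058]
ee_rot: [-3.139, -0.099, 0.0]
force: [2.8, 4.8, -9.6]
width: 0.189
```

Emit:
jog_arm(moves=[{"grip": 1,"xyz": [0,0,-0.02],"twist": [0,0,0]},{"grip": 1,"xyz": [0,0,-0.04],"twist": [0,0,0]},{"grip": 1,"xyz": [0,0,-0.06],"twist": [0,0,0]},{"grip": 1,"xyz": [0,0,-0.06],"twist": [0,0,0]},{"grip": 1,"xyz": [0,0,-0.06],"twist": [0,0,0]}])

```text
clock: 14.42
position: [0.5107, -0.0002, 0.1095]
ee_rot: [-3.139, -0.099, 0.0]
force: [0.6, 5.5, -3.0]
width: 0.187
```

```bash
python3 go.py .511 .000 .109 .06; python3 - <<'E'
from h import *
a=arm.get_image("scene")[110:250,230:390]; b=arm.get_image("wrist")[:350,:]
cv2.imwrite("pics/s7.png",np.hstack([cv2.resize(a,(480,420),interpolation=cv2.INTER_CUBIC),cv2.resize(b,(672,420))[:, 0:320]]))
E
```

```text
t 14.425 pos [ 5.107e-01 -2.000e-04  1.095e-01] yaw 0.063 F [ 0.6  5.5 -3. ] w 0.187 j7 -1.89
xyz [ 0.01 -0.    0.01] twist [-0.01 -0.    0.02]
```

View pics/s7.png

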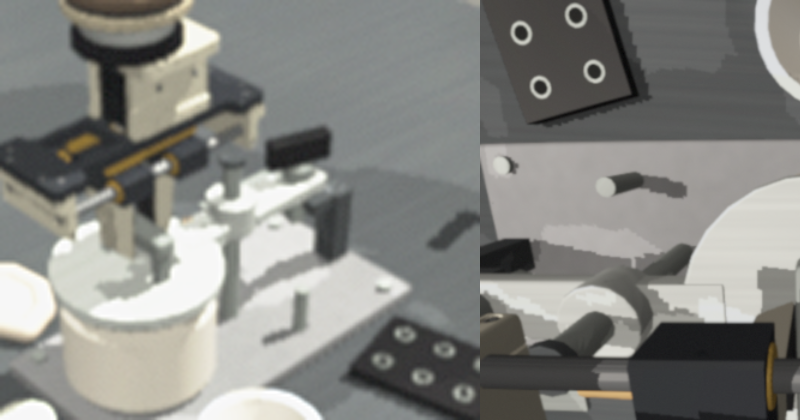

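The collar and carrier have moved up the post with the lid, the bar is still in the jaws, and the wing is still turned. I'll hold here for over a second.

Emit:
jog_arm(moves=[{"grip": 1,"xyz": [0,0,0],"twist": [0,0,0]},{"grip": 1,"xyz": [0,0,0],"twist": [0,0,0]},{"grip": 1,"xyz": [0,0,0],"twist": [0,0,0]},{"grip": 1,"xyz": [0,0,0],"twist": [0,0,0]},{"grip": 1,"xyz": [0,0,0],"twist": [0,0,0]}])

```text
clock: 15.15
position: [0.5106, -0.0002, 0.1096]
ee_rot: [-3.139, -0.099, 0.0]
force: [0.3, 5.7, -2.4]
width: 0.192
```

Emit:
jog_arm(moves=[{"grip": 1,"xyz": [0,0,0],"twist": [0,0,0]},{"grip": 1,"xyz": [0,0,0],"twist": [0,0,0]},{"grip": 1,"xyz": [0,0,0],"twist": [0,0,0]},{"grip": 1,"xyz": [0,0,0],"twist": [0,0,0]},{"grip": 1,"xyz": [0,0,0],"twist": [0,0,0]}])

```text
clock: 15.78
position: [0.5106, -0.0001, 0.1096]
ee_rot: [-3.139, -0.099, 0.0]
force: [1.0, 6.4, -2.5]
width: 0.189
```

```bash
python3 - <<'E'
from h import *
s=arm.observe(); print(s["clock"],s["position"],s["force"],s["width"],np.abs(s["dq"]).max()); g=lambda n:arm.get_image(n).astype(int)
a=g("scene")[175:250,230:300]; [g("scene") for _ in range(4)]; b=g("scene")[175:250,230:300]
print("lid image change",np.abs(a-b).mean(), arm.observe()["position"][2])
arm.sign_off()
E
```

```text
15.775 [ 5.10632348e-01 -1.48900343e-04  1.09587955e-01] [ 0.97215772  6.38889166 -2.45302594] 0.18895846239440844 0.001782818850929947
lid image change 0.8166349206349206 0.10959224037658437
the job is handed in; nothing more can be done
```

I turned the clamp knob anticlockwise to roughly 1.25–1.4 rad and left it loose. Then I gripped the bar handle, pulled the lid slowly off its gasket, and handed in still holding it about 15 mm up, at about 16 s. The pull peaked at about 17 N.

**Last checks:**
- **Lift:** the TCP rose 15.3 mm and held within 0.1 mm for over a second. The collar had visibly moved up the post.
- **Grip:** the jaw opening was 17.4 mm on the 18 mm bar, with no slip seen. The grip was set to 50 N.
- **Bystanders:** I touched none of them, and the ones in view had not moved.

**What failed or disagreed:**
- **Missed grip:** my first grip on the knob closed on air. The real fingertips are about 35 mm short of where the stated tool frame puts them, so I went about 33 mm lower for the knob and allowed for the same offset at the handle. By the stated frame, the grasp point is therefore about 33 mm below the handle's centre, inside the 45 mm limit.
- **Held weight:** the vertical force while holding read only about 2.5–3 N, below the 4–6 N lid weight. There was also a sideways force of about 6 N, probably the collar rubbing on the post.
- **Knob angle:** it was about 1.27 rad by the tool's turn but about 1.39 rad in the wrist picture. Both are past 1.0.

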